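# Walk the billet round to the fence

### The arm

A 6-joint arm with a two-finger parallel gripper is mounted at the origin on a cart in front of the work surface, level with it; the furniture and walls round the work are solid. World frame = base frame: x ahead of the robot, y to its left, z up, the work surface at z = 0. Lengths are in mm, angles in rad, forces in N, time in s.
With the tool pointing down it reaches from about 300 to 875 mm from the base axis. Payload 6.4 kg.
Tool frame: the origin (TCP) lies at the very end of the fingers, on their centre line; the grasp point (between the pads) lies 19 mm behind it; z points along the fingers, y is the line along which they close (so a half turn about z gives the same grasp; the last joint's range is limited). The gripper opens to 88 mm and grips with 3 to 60 N. Pads are 18 mm wide; open, the fingers measure 123 mm over their backs; the gripper's body (75 mm by 187 mm) begins 45 mm behind the grasp point.
Start: joints at [1.075, 0.181, 1.607, -0, 1.354, -0.206], TCP at [164.3, 551.041, 238.714] pointing down, gripper open.
Joint ranges: [-2.99, 2.99], [-0.89, 2.07], [0.3, 2.58], [-1.14, 4.28], [0, 2.63], [-3.12, 3.12]. Speed limits (rad/s): [2.57, 2.57, 3.01, 3.14, 3.14, 3.14].

### API

Orientations are given as a 3x3 rotation matrix whose columns are the frame's x, y, z axes.
In Python, from plant import monitor, imaging, order gives the robot as it stands.
- The arm moves only by the tool apply_moves, never from a script. Its argument "rows" is a list of rows, each a list of 7 numbers: the shift along the world's x, y, z in units of 50 mm (1.0 is 50 mm), then the turn, a rotation vector about the world's x, y, z in units of 8 degrees (1.0 is 8 degrees), then the opening, from 0 (shut) to 1 (fully open). In form: [[tx, ty, tz, ax, ay, az, fingers], ...]. A call has 1 to 12 rows; each row shifts and turns the commanded pose from where the row before left it; what a row does not reach is not made up. A row lasts 1/8 s, in which the tool goes at most 62.5 mm and 10.7 degrees, less where a joint would pass 70% of its speed; a pose out of reach is approached as far as the arm can. A call is refused whole if a number of a shift passes 1 or a number of a turn 1, either way. A call with a gripper value outside its range is refused whole. The fingers move at their own pace and stop on an object; "force" is the grip in N (left out, the last holds). Time passes only in rows, so rows that do not move let the fingers close. It gives the time, the measured TCP pose, the force, the opening and the grip force at its end, in the units of the state.
- monitor.state(): the state, without advancing time (a new reading comes with each control period).
- imaging.get_image(name): name is "scene" or "side" or "wrist"; returns (picture, depth): 384x512x3 uint8, red, green, blue; 384x512 float32, mm along the optical axis (not along the pixel's ray), 0 where there is no reading.
- imaging.calibration(name): a dict with "intrinsics" (3x3 intrinsics, pixels), "k1" (the pictures are not rectified: a ray, as slopes to the right and down, at radius r is drawn at 1 + k1 r^2 times it, then the intrinsics apply), "position" and "attitude" of the camera in the world; the wrist camera has in their place "hand_eye" (4x4, takes a point from camera to tool coordinates, whose origin is the TCP and whose axes are the flange's). Camera axes: x right, y up, looking along -z (the intrinsics and any distortion apply to the point x, -y, -z); pixel columns grow to the right and rows downward; lengths in mm; the calibration is good to about 2 mm. A picture is of the moment at which its call begins: read the wrist's pose just before it. calibration takes no time and is no camera call.
- order.close_job(): hands the job in; it is judged then, once.
Trained networks look in the newest picture that a camera, given by its name, has taken for a name from the list of things; names that differ only in an ending like _2 or _b are one class to them, and where a whole thing is asked for, a point or a joint stands for the part that bears it (a point fixed in the world has none). Each returns a list of dicts, best first, with "p" (0 to 1); they miss things now and then, are a little off and sometimes report something else, mostly with a low value. They report only what shows in the picture. A call takes as long as a camera call. They do not tell look-alikes from the thing itself.
- imaging.boxes_of(camera, label): "xy" ([column, row] in pixels, amid what is visible of it).
- imaging.cut_out(camera, label): "mask" (384x512 bool, what is visible of it) and "xy" ([column, row] in pixels, amid what is visible of it).
The state is a dict: "clock": time; "joints": joint angles; "joint_vel": joint speeds; "joint_torque": joint torques, N m; "eef_pos": TCP position; "tool_rot": TCP orientation; "wrist_force": force on the tool from outside, world axes, zero at the start; "ft_torque": the same for the moment, N m; "gripper_width": finger opening in mm; "grip_force": force on a finger pad.
Only numpy, scipy, OpenCV 4.12 (cv2) and the standard library are available. Lean on these libraries where they do the work, as an engineer would, in place of code of your own. Each camera call takes 0.05 s, during which the arm holds its last target. There are 200 camera calls.

### The job

The heavy metal billet stands askew on the bench. Without gripping or lifting it, push alternate corners with the fingertips to walk it round, well clear of the fence, until its grooved long side faces the fence; only then push it up flat against the fence, between the two end stops, so that the fence's rib is fully home in the groove. Do not let it hit the fence while it is still askew, and leave the box of screws and the wood offcut where they are.

Things in the scene. Friction and masses are not known exactly. Their poses are not given: they have to be found in the camera images.
- billet: bare metal block, 92 (x) x 120 (y) x 36 mm high, 0.75 to 0.95 kg, loose; bore marks on top are no real holes. A groove 14 mm high (11 to 25 mm above the bench), 10 mm deep runs along ONE long (120 mm) side, its +x side; other sides plain. Origin: centre of the underside; z up. At the start its +x is turned 0.9 to 1.9 rad anticlockwise (from above) from the fence's +x
- groove_face (a point): middle of the billet's grooved side, in the plane of the groove's lips, 46 mm along +x from the billet's middle and 18 mm above its underside; axes as the billet's
- fence: plain grey metal bar fixed beyond the billet, 230 long (y), 26 thick, 34 mm high, bolt heads to 42. Origin: on the bench below the middle of its working face, plane x = 0, looking to its -x (the robot's side). Steel rib on the face: 90 long, 15 to 21 mm above the bench, 7 mm proud. A stop block at each end, 34 high, stands 21 mm proud; 172 mm are free between them (y -86 to +86) for the 120 mm billet
- screw_box: brown card box of screws, 60 x 90 x 46 mm, loose, to the robot's left of the work; origin at the centre of its underside
- offcut: pine offcut, 45 x 85 x 45 mm, loose, to the right of the work; origin at the centre of its underside
Mind the look-alikes: they are no part of the job. Several things have the shape of the billet; the one meant has the colours described above.

How it is judged:
By the outcome, as a careful person would: the job done as asked, in the order asked, and still so for the second after the job is handed in, with the robot touching nothing.
It also fails if it takes over 64 s, if anything falls off the work surface, if the arm or the gripper's body presses on something with over 40 N, if the wrist force passes 120 N, or if a joint passes its speed limit or range.

## Working session

There is one attempt and no reset: what is moved stays moved. The work goes in short steps, Python scripts to look and compute and a tool call to move; the robot and the scene stay as the last step left them, time stands still between calls to the robot, and variables do not carry over. Pictures are saved under pics/ and viewed, at most 10 in all, crops included, and the job is handed in when it is done.

Besides the shell and the picture viewer there is one more tool, called after ">>>" as name(argument=value, ...), one argument or row to a line, values as JSON. apply_moves: Moves the arm, as the interface text tells. Its arguments: {"type":"object","properties":{"rows":{"type":"array","items":{"type":"array","items":{"type":"number"}}},"force":{"type":"number"}},"required":["rows"]}

```bash
mkdir -p pics; ls; cat > h.py <<'E'
import numpy as np, cv2
from plant import monitor, imaging, order
def pts(cam, d, mask=None):
    c=imaging.calibration(cam); K=np.array(c["intrinsics"]); k1=c["k1"]
    v,u=np.nonzero((d>0) if mask is None else (mask&(d>0)))
    xd=np.stack([(u-K[0,2])/K[0,0],(v-K[1,2])/K[1,1]],1)
    x=xd.copy()
    for _ in range(8): x=xd/(1+k1*(x**2).sum(1,keepdims=True))
    z=d[v,u]
    P=np.stack([x[:,0]*z,-x[:,1]*z,-z],1)
    return P@np.array(c["attitude"]).T+np.array(c["position"]),u,v
def save(n,im): cv2.imwrite("pics/"+n,cv2.cvtColor(im,cv2.COLOR_RGB2BGR))
E
python3 - <<'E'
from h import *
for cam in ["scene","side"]:
    im,d=imaging.get_image(cam); save(cam+"0.png",im); np.savez(cam+"0.npz",im=im,d=d)
    c=imaging.calibration(cam); print(cam,c["position"],np.array(c["attitude"])[:,2])
    for l in ["billet","fence","screw_box","offcut"]:
        for r in imaging.cut_out(cam,l):
            P,u,v=pts(cam,d,r["mask"]); 
            if len(P): print(l,round(r["p"],2),np.round(r["xy"]),len(P),np.round(np.median(P,0)),np.round(np.percentile(P,2,axis=0)),np.round(np.percentile(P,98,axis=0)), im[v,u].mean(0).round())
E
```

```text
pics
scene [   3.60953302 -680.02518031 1017.70703111] [-0.45467816 -0.50500857  0.73364441]
billet 0.96 [203. 179.] 1087 [504. 137.  36.] [454.  82.   4.] [570. 205.  42.] [222. 188.  24.]
billet 0.67 [270. 207.] 1282 [ 577. -103.   36.] [ 517. -157.    2.] [646. -36.  41.] [175. 173. 168.]
fence 0.87 [290. 174.] 924 [740. -48.  32.] [ 705. -147.    1.] [772.  70.  40.] [134. 130. 127.]
screw_box 0.83 [174. 145.] 542 [539. 339.  44.] [511. 304.   5.] [582. 394.  51.] [189. 153. 113.]
offcut 0.68 [319. 264.] 757 [ 540. -329.   44.] [ 521. -366.    3.] [ 572. -281.   49.] [153. 124.  93.]
side [658.57392414 745.87252604 721.07711445] [0.02854735 0.74804511 0.66303361]
billet 0.8 [303. 240.] 1936 [516. 166.  36.] [455.  83.   1.] [571. 219.  39.] [209. 189.  59.]
billet 0.6 [267. 177.] 1233 [587. -78.  36.] [ 521. -148.    2.] [654. -30.  40.] [173. 177. 166.]
fence 0.88 [216. 197.] 780 [742.   4.  34.] [ 709. -136.    5.] [768.  81.  41.] [130. 133. 129.]
screw_box 0.61 [302. 315.] 1657 [551. 367.  45.] [513. 312.   2.] [585. 402.  48.] [201. 169. 130.]
offcut 0.8 [275. 137.] 308 [ 554. -288.   44.] [ 529. -360.    4.] [ 577. -277.   48.] [143. 119.  89.]
```

View pics/scene0.png

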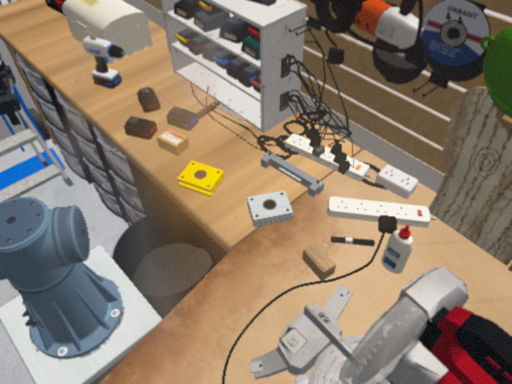

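View pics/side0.png

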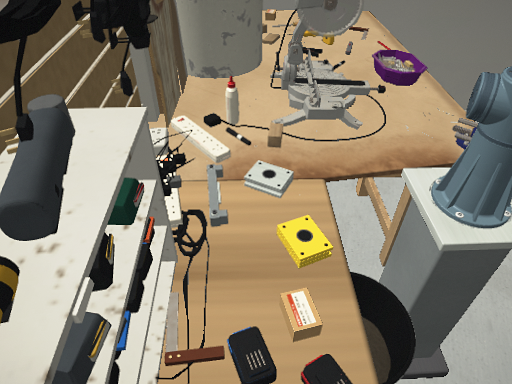

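The real billet is the grey one (scene pixel 270,207). The yellow one at (203,180) is a look-alike. The fence is at (290,174), with its stops toward the robot.

```bash
cat >> h.py <<'E'
from scipy.optimize import minimize
from scipy.ndimage import distance_transform_edt
def rasterfit(Q, inside, x0, area, scale=1.0):
    # footprint fit: mean squared-ish outside distance of points + coverage via occupancy IoU on 2mm grid
    o=Q.min(0)-60; n=np.ceil((Q.max(0)+60-o)/2).astype(int)
    occ=np.zeros(n,np.uint8); ij=((Q-o)/2).astype(int); occ[ij[:,0],ij[:,1]]=1
    occ=cv2.morphologyEx(occ,cv2.MORPH_CLOSE,np.ones((5,5),np.uint8)).astype(float)
    gx,gy=np.meshgrid(*[o[i]+2*np.arange(n[i])+1 for i in (0,1)],indexing='ij')
    def f(p):
        c,s=np.cos(p[2]),np.sin(p[2]); dx,dy=gx-p[0],gy-p[1]
        m=inside(c*dx+s*dy,-s*dx+c*dy)
        return np.abs(m-occ).sum()*4/area
    best=min((minimize(f,np.array(x0)+[0,0,a],method="Nelder-Mead",options=dict(initial_simplex=np.array(x0)+[0,0,a]+np.array([[0,0,0],[15,0,0],[0,15,0],[0,0,.2]]),xatol=.05,fatol=1e-5)) for a in np.linspace(-.3,.3,5)),key=lambda r:r.fun)
    return best.x,best.fun
def soft(a,b,x,w=1.5): # soft interval
    return np.clip((x-a)/w/2+.5,0,1)*np.clip((b-x)/w/2+.5,0,1)
def billet_in(x,y): return soft(-46,46,x)*soft(-60,60,y)
def fence_in(x,y): return np.maximum(soft(0,26,x)*soft(-115,115,y), soft(-21,26,x)*np.maximum(soft(-115,-86,y),soft(86,115,y)))
def cloud(cam,d,cx,cy,r,z0,z1):
    P,u,v=pts(cam,d); k=(np.hypot(P[:,0]-cx,P[:,1]-cy)<r)&(P[:,2]>z0)&(P[:,2]<z1); return P[k]
E
python3 - <<'E'
from h import *
for cam in ["scene","side"]:
    z=np.load(cam+"0.npz"); d=z["d"]
    P=cloud(cam,d,580,-95,90,31,42); print(cam,len(P),np.median(P[:,2]))
    k=P[:,0]<665; r=cv2.minAreaRect(P[k,:2].astype(np.float32)); print(r)
    for a in(1.2,1.6,): print(rasterfit(P[k,:2],billet_in,[583,-95,a],92*120))
    F=cloud(cam,d,740,-35,150,27,45); F=F[(F[:,0]>660)]
    print(len(F),np.median(F[:,2]),F.min(0),F.max(0), cv2.minAreaRect(F[:,:2].astype(np.float32)))
    for a in(-.3,0,.3): print(rasterfit(F[:,:2],fence_in,[735,-35,a],230*26+42*29))
    im=z["im"]; b=dict(scene=(150,120,345,290),side=(170,140,340,340))[cam]
    save(cam+"c.png",cv2.resize(im[b[1]:b[3],b[0]:b[2]],None,fx=3,fy=3,interpolation=cv2.INTER_CUBIC))
E
```

```text
scene 969 37.193503866324704
((585.7467041015625, -92.7378158569336), (98.91254425048828, 120.52143859863281), 60.34043884277344)
(array([584.54673791, -94.10428208,   1.05267232]), np.float64(0.053129603155475415))
(array([584.558905  , -94.11182933,   1.0525204 ]), np.float64(0.05312817121676133))
903 33.68866037257715 [ 660.4873429  -149.11083277   27.07660517] [884.96352516  80.45583195  44.99404892] ((772.2353515625, -34.55815887451172), (224.62860107421875, 228.4740447998047), 0.694844126701355)
(array([ 7.34467562e+02, -3.61264729e+01,  9.97964699e-02]), np.float64(0.7658556554542199))
(array([ 7.34465535e+02, -3.61215370e+01,  9.97246276e-02]), np.float64(0.76585537820383))
(array([ 7.34463227e+02, -3.61353436e+01,  9.97753987e-02]), np.float64(0.7658532990349597))
side 863 37.200524327489234
((587.2994995117188, -93.877685546875), (96.6826171875, 121.7023696899414), 59.73738479614258)
(array([586.89163307, -92.82781248,   1.04431178]), np.float64(0.04992335457891146))
(array([586.8787339 , -92.84369728,   1.04416293]), np.float64(0.049922420192986594))
1021 34.0062546153091 [ 705.61117681 -150.05984192   27.13293145] [885.72296285  82.62879793  44.83074868] ((799.6888427734375, -29.22527313232422), (165.54025268554688, 233.74267578125), 6.148553848266602)
(array([ 7.37469169e+02, -3.42737726e+01,  1.01753685e-01]), np.float64(0.6321417299186671))
(array([ 7.37465554e+02, -3.42829343e+01,  1.02097799e-01]), np.float64(0.6321434946464558))
(array([ 7.37471956e+02, -3.42734317e+01,  1.01935132e-01]), np.float64(0.632138612368985))
```

View pics/scenec.png

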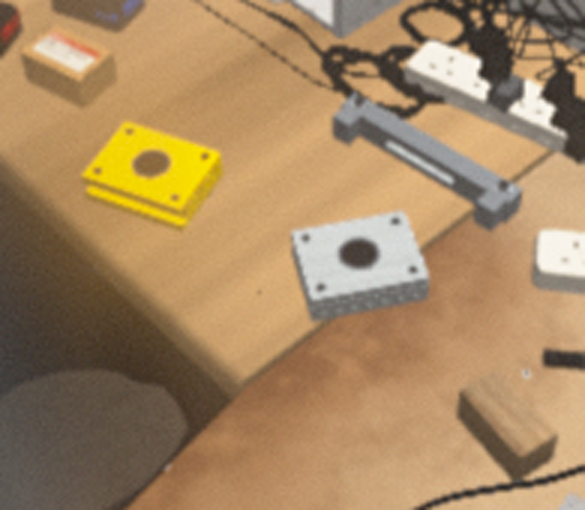

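View pics/sidec.png

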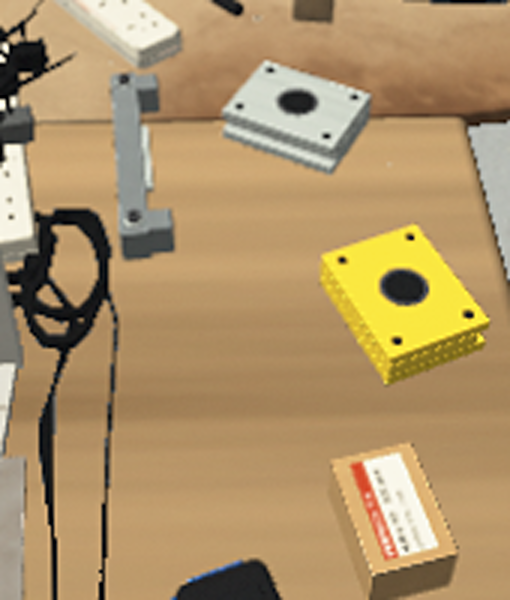

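```bash
python3 - <<'E'
from h import *
s=monitor.state(); print({k:np.round(v,3) for k,v in s.items()})
for c in ["scene","side"]:
    d=np.load(c+"0.npz")["d"]; F=cloud(c,d,737,-35,135,27,45); F=F[(F[:,0]>690)&(F[:,0]<782)]
    print(c,rasterfit(F[:,:2],fence_in,[736,-35,.1],230*26+42*29))
E
```

```text
{'clock': np.float64(0.5), 'joints': array([ 1.075,  0.181,  1.607,  0.   ,  1.354, -0.206]), 'joint_vel': array([-0.   , -0.001, -0.001, -0.   ,  0.001,  0.001]), 'joint_torque': array([-1.0000e-03, -4.3346e+01, -3.4187e+01,  7.0000e-02,  3.2000e-02,
       -0.0000e+00]), 'eef_pos': array([164.27 , 551.023, 238.67 ]), 'tool_rot': array([[-0.958,  0.286, -0.   ],
       [ 0.286,  0.958, -0.   ],
       [ 0.   , -0.   , -1.   ]]), 'wrist_force': array([-0.438,  0.322, -0.001]), 'ft_torque': array([-0.032, -0.051, -0.018]), 'grip_force': np.float64(0.0), 'gripper_width': np.float64(88.042)}
scene (array([ 7.34296520e+02, -3.61334114e+01,  1.01478192e-01]), np.float64(0.1279013625920205))
side (array([ 7.37475220e+02, -3.42773750e+01,  1.01994394e-01]), np.float64(0.1142190172847159))
```

>>> apply_moves(
  rows=[
    [0.512,-0.946,0,0,0,-0.86,0.8],
    [0.512,-0.946,0,0,0,-0.86,0.8],
    [0.512,-0.946,0,0,0,-0.86,0.8],
    [0.512,-0.946,0,0,0,-0.86,0.8],
    [0.512,-0.946,0,0,0,-0.86,0.8],
    [0.512,-0.946,0,0,0,-0.86,0.8],
    [0.512,-0.946,0,0,0,-0.86,0.8],
    [0.512,-0.946,0,0,0,-0.86,0.8],
    [0.512,-0.946,0,0,0,-0.86,0.8],
    [0.512,-0.946,0,0,0,-0.86,0.8],
    [0.512,-0.946,0,0,0,-0.86,0.8],
    [0.512,-0.946,0,0,0,-0.86,0.8],
  ],
)

```text
clock: 2.0
eef_pos: [472.2, -18.4, 239.0]
tool_rot: [[0.164, 0.987, 0.001], [0.987, -0.164, -0.0], [0.0, 0.001, -1.0]]
wrist_force: [1.2, 0.2, 0.2]
gripper_width: 70.7
grip_force: 0.0
```

>>> apply_moves(
  rows=[
    [0.512,-0.946,0,0,0,-0.86,0.8],
    [0.512,-0.946,0,0,0,-0.86,0.8],
    [0.512,-0.946,0,0,0,-0.86,0.8],
    [0,0,-0.9,0,0,0,0.8],
    [0,0,-0.9,0,0,0,0.8],
    [0,0,-0.9,0,0,0,0.8],
  ],
)

```text
clock: 2.75
eef_pos: [548.3, -158.8, 102.5]
tool_rot: [[0.497, 0.867, 0.0], [0.867, -0.497, -0.0], [0.0, 0.001, -1.0]]
wrist_force: [-0.3, 0.1, 0.1]
gripper_width: 70.7
grip_force: 0.0
```

>>> apply_moves(
  rows=[
    [0,0,-0.9,0,0,0,0.8],
    [0,0,-0.9,0,0,0,0.8],
    [0.055,0.095,-0.05,0,0,0,0.8],
    [0.055,0.095,0,0,0,0,0.8],
    [0.055,0.095,0,0,0,0,0.8],
    [0.055,0.095,0,0,0,0,0.8],
  ],
)

```text
clock: 3.5
eef_pos: [560.7, -140.7, 13.6]
tool_rot: [[0.496, 0.868, 0.003], [0.868, -0.496, -0.003], [-0.002, 0.004, -1.0]]
wrist_force: [-3.7, -6.4, 5.4]
gripper_width: 70.4
grip_force: 3.8
```

>>> apply_moves(
  rows=[
    [-0.014,0.072,0,0,0,-0.32,0.8],
    [-0.01,0.072,0,0,0,-0.32,0.8],
    [-0.008,0.072,0,0,0,-0.32,0.8],
    [-0.004,0.072,0,0,0,-0.32,0.8],
    [-0.002,0.072,0,0,0,-0.32,0.8],
    [0.002,0.072,0,0,0,-0.32,0.8],
    [0.006,0.072,0,0,0,-0.32,0.8],
    [0.008,0.072,0,0,0,-0.32,0.8],
    [0.012,0.072,0,0,0,-0.32,0.8],
    [0.014,0.072,0,0,0,-0.32,0.8],
  ],
)

```text
clock: 4.75
eef_pos: [559.8, -104.3, 13.1]
tool_rot: [[0.823, 0.567, 0.0], [0.567, -0.823, -0.002], [-0.001, 0.002, -1.0]]
wrist_force: [-5.6, -4.5, 5.4]
gripper_width: 70.6
grip_force: 3.4
```

```bash
cat >> h.py <<'E'
FEN={"scene":(734.3,-36.1,.1015),"side":(737.5,-34.3,.102)}
def look(tag,x0,cams=("side","scene")):
    for cam in cams:
        im,d=imaging.get_image(cam); np.savez("last_%s.npz"%cam,im=im,d=d)
        P=cloud(cam,d,x0[0],x0[1],85,31,41)
        k=(P[:,0]-FEN[cam][0])*np.cos(.1)+(P[:,1]-FEN[cam][1])*np.sin(.1)
        P=P[k<-.5] ; k=k[k<-.5]
        q,e=rasterfit(P[:,:2],billet_in,x0,92*120); f=FEN[cam]
        dx,dy=q[0]-f[0],q[1]-f[1]; c,s=np.cos(f[2]),np.sin(f[2])
        print(cam,q.round(3),"err",round(e,3),len(P),"fence frame",np.round([c*dx+s*dy,-s*dx+c*dy,q[2]-f[2]],3))
    s=monitor.state(); print(s["clock"],s["eef_pos"].round(1),np.arctan2(s["tool_rot"][1,1],s["tool_rot"][0,1]).round(3),s["wrist_force"].round(1),s["gripper_width"])
E
python3 - <<'E'
from h import *
look("a",[598,-70,.6])
save("a.png",np.hstack([np.load("last_side.npz")["im"][100:340,150:400],np.load("last_scene.npz")["im"][100:340,150:400]]))
E
```

```text
side [ 6.06112e+02 -7.11960e+01  6.06000e-01] err 0.067 929 fence frame [-134.462  -23.326    0.504]
scene [570.989 -87.899   0.785] err 0.843 193 fence frame [-167.719  -34.984    0.684]
4.85 [ 559.9 -104.    13. ] -0.968 [-4.6 -3.7  4. ] 70.47465407792265
```

View pics/a.png

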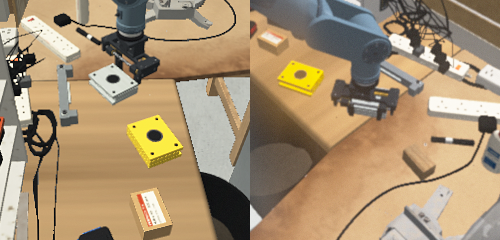

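>>> apply_moves(
  rows=[
    [-0.123,-0.086,0,0,0,0,0.8],
    [-0.123,-0.086,0.1,0,0,0,0.8],
    [0,0,0.6,0,0,0,0.8],
    [0,0,0.6,0,0,0,0.8],
    [0.605,0.43,0,0,0,0,0.8],
    [0.605,0.43,0,0,0,0,0.8],
    [0.605,0.43,0,0,0,0,0.8],
    [0.605,0.43,0,0,0,0,0.8],
    [0.14,0.1,0,0,0,0,0.8],
    [0,0,0,0,0,0,0.8],
  ],
)

```text
clock: 6.1
eef_pos: [674.7, -21.1, 76.1]
tool_rot: [[0.823, 0.568, -0.001], [0.568, -0.823, -0.0], [-0.001, -0.0, -1.0]]
wrist_force: [-0.4, 0.4, 0.0]
gripper_width: 70.4
grip_force: 0.0
```

```bash
python3 - <<'E'
from h import *
look("b",[606,-71,.6])
E
```

```text
side [604.913 -67.231   0.611] err 0.426 580 fence frame [-135.251  -19.259    0.509]
scene [603.829 -71.93    0.607] err 0.05 909 fence frame [-133.43   -22.425    0.505]
6.2 [674.2 -21.8  76. ] -0.968 [ 0.5  0.1 -0.5] 70.52927274695485
```

>>> apply_moves(
  rows=[
    [-0.23,-0.16,0,0,0,0,0.8],
    [0,0,-0.65,0,0,0,0.8],
    [0,0,-0.65,0,0,0,0.8],
    [-0.07,-0.05,0,0,0,0,0.8],
    [-0.07,-0.05,0,0,0,0,0.8],
    [-0.07,-0.05,0,0,0,0,0.8],
    [-0.07,-0.05,0,0,0,0,0.8],
  ],
)

```text
clock: 7.08
eef_pos: [651.1, -39.2, 13.0]
tool_rot: [[0.823, 0.567, 0.004], [0.567, -0.823, -0.0], [0.003, 0.002, -1.0]]
wrist_force: [4.5, 3.1, 0.7]
gripper_width: 70.6
grip_force: 2.5
```

>>> apply_moves(
  rows=[
    [-0.018,-0.073,0,0,0,-0.33,0.8],
    [-0.022,-0.072,0,0,0,-0.33,0.8],
    [-0.025,-0.071,0,0,0,-0.33,0.8],
    [-0.028,-0.07,0,0,0,-0.33,0.8],
    [-0.031,-0.068,0,0,0,-0.33,0.8],
    [-0.034,-0.067,0,0,0,-0.33,0.8],
    [-0.037,-0.065,0,0,0,-0.33,0.8],
    [-0.04,-0.063,0,0,0,-0.33,0.8],
    [-0.043,-0.061,0,0,0,-0.33,0.8],
    [-0.046,-0.059,0,0,0,-0.33,0.8],
    [-0.049,-0.057,0,0,0,-0.33,0.8],
  ],
)

```text
clock: 8.45
eef_pos: [633.1, -76.0, 13.0]
tool_rot: [[0.995, 0.096, 0.005], [0.096, -0.995, -0.001], [0.005, 0.002, -1.0]]
wrist_force: [3.3, -0.1, 0.8]
gripper_width: 70.5
grip_force: 2.1
```

>>> apply_moves(
  rows=[
    [0.2,0.02,0,0,0,0,0.8],
    [0.1,0.01,0.2,0,0,0,0.8],
    [0,0,0.8,0,0,0,0.8],
    [0,0,0.8,0,0,0,0.8],
  ],
)

```text
clock: 8.95
eef_pos: [646.0, -73.6, 102.3]
tool_rot: [[0.995, 0.098, -0.001], [0.098, -0.995, 0.0], [-0.001, -0.0, -1.0]]
wrist_force: [0.7, -0.2, 0.3]
gripper_width: 70.4
grip_force: 0.0
```

```bash
python3 - <<'E'
from h import *
look("c",[582,-80,.1])
E
```

```text
side [ 5.77142e+02 -8.18150e+01  8.90000e-02] err 0.047 866 fence frame [-1.64363e+02 -3.09390e+01 -1.30000e-02]
scene [ 5.74329e+02 -8.31800e+01  9.80000e-02] err 0.042 944 fence frame [-1.63918e+02 -3.06280e+01 -4.00000e-03]
9.05 [649.9 -74.6 107.5] -1.473 [-0.5 -0.1  0.9] 70.36557506990978
```

>>> apply_moves(
  rows=[
    [-0.11,-0.1525,0,0,0,0.94,0.55],
    [-0.11,-0.1525,0,0,0,0.94,0.55],
    [-0.11,-0.1525,0,0,0,0.94,0.55],
    [-0.11,-0.1525,0,0,0,0.94,0.55],
    [-0.11,-0.1525,0,0,0,0.94,0.55],
    [-0.11,-0.1525,0,0,0,0.94,0.55],
    [-0.11,-0.1525,0,0,0,0.94,0.55],
    [-0.11,-0.1525,0,0,0,0.94,0.55],
    [-0.11,-0.1525,0,0,0,0.94,0.55],
    [-0.11,-0.1525,0,0,0,0.94,0.55],
    [-0.11,-0.1525,0,0,0,0.94,0.55],
    [-0.11,-0.1525,0,0,0,0.94,0.55],
  ],
)

```text
clock: 10.55
eef_pos: [579.7, -165.3, 100.8]
tool_rot: [[-0.106, 0.994, -0.001], [0.994, 0.106, 0.0], [0.0, -0.001, -1.0]]
wrist_force: [-0.7, 1.5, 1.0]
gripper_width: 48.5
grip_force: 0.0
```

>>> apply_moves(
  rows=[
    [0,0,-0.94,0,0,0,0.55],
    [0,0,-0.94,0,0,0,0.55],
    [0,0,0,0,0,0,0.55],
  ],
)

```text
clock: 10.92
eef_pos: [578.0, -164.3, 4.3]
tool_rot: [[-0.101, 0.995, -0.005], [0.995, 0.101, 0.003], [0.003, -0.005, -1.0]]
wrist_force: [-0.0, 0.2, 0.6]
gripper_width: 48.5
grip_force: 0.0
```

>>> apply_moves(
  rows=[
    [0.12,0.01,0.13,0,0,0,0.55],
    [-0.008,0.079,0,0,0,0,0.55],
    [-0.008,0.079,0,0,0,0,0.55],
    [-0.008,0.079,0,0,0,0,0.55],
    [-0.008,0.079,0,0,0,0,0.55],
    [-0.008,0.079,0,0,0,0,0.55],
    [-0.008,0.079,0,0,0,0,0.55],
    [-0.008,0.079,0,0,0,0,0.55],
    [-0.008,0.079,0,0,0,0,0.55],
    [-0.008,0.079,0,0,0,0,0.55],
    [-0.008,0.079,0,0,0,0,0.55],
    [-0.008,0.079,0,0,0,0,0.55],
  ],
)

```text
clock: 12.42
eef_pos: [582.4, -122.6, 14.5]
tool_rot: [[-0.101, 0.995, 0.002], [0.995, 0.101, -0.002], [-0.002, 0.001, -1.0]]
wrist_force: [0.8, -5.6, 2.3]
gripper_width: 48.8
grip_force: 2.8
```

>>> apply_moves(
  rows=[
    [0.03,-0.25,0,0,0,0,0.55],
    [0.03,-0.25,0.2,0,0,0,0.55],
    [0,0,0.9,0,0,0,0.55],
    [0,0,0.8,0,0,0,0.55],
  ],
)

```text
clock: 12.92
eef_pos: [584.5, -147.4, 110.2]
tool_rot: [[-0.1, 0.995, -0.0], [0.995, 0.1, 0.0], [0.0, -0.0, -1.0]]
wrist_force: [1.4, 0.5, 0.3]
gripper_width: 48.3
grip_force: 0.0
```

```bash
python3 - <<'E'
from h import *
look("d",[572.6,-52,.1])
E
```

```text
side [ 5.73654e+02 -5.06660e+01  1.00000e-01] err 0.04 925 fence frame [-1.64661e+02  4.02000e-01 -2.00000e-03]
scene [ 5.68593e+02 -5.21360e+01  1.04000e-01] err 0.314 670 fence frame [-1.66479e+02  8.36000e-01  3.00000e-03]
13.025 [ 588.  -148.7  114.6] 0.101 [ 1.1 -0.7  0. ] 48.727364798895
```

>>> apply_moves(
  rows=[
    [-0.1425,0.15,0,0,0,-0.9375,0.8],
    [-0.1425,0.15,0,0,0,-0.9375,0.8],
    [-0.1425,0.15,0,0,0,-0.9375,0.8],
    [-0.1425,0.15,0,0,0,-0.9375,0.8],
    [-0.1425,0.15,0,0,0,-0.9375,0.8],
    [-0.1425,0.15,0,0,0,-0.9375,0.8],
    [-0.1425,0.15,0,0,0,-0.9375,0.8],
    [-0.1425,0.15,0,0,0,-0.9375,0.8],
    [-0.1425,0.15,0,0,0,-0.9375,0.8],
    [-0.1425,0.15,0,0,0,-0.9375,0.8],
    [-0.1425,0.15,0,0,0,-0.9375,0.8],
    [-0.1425,0.15,0,0,0,-0.9375,0.8],
  ],
)

```text
clock: 14.52
eef_pos: [498.6, -56.6, 108.3]
tool_rot: [[0.995, 0.096, -0.001], [0.096, -0.995, 0.0], [-0.001, -0.001, -1.0]]
wrist_force: [0.6, 0.7, 0.1]
gripper_width: 70.5
grip_force: 0.0
```

>>> apply_moves(
  rows=[
    [0,0,0,0,0,0,0.8],
    [0,0,-0.9,0,0,0,0.8],
    [0,0,-0.9,0,0,0,0.8],
    [0,0,0,0,0,0,0.8],
  ],
)

```text
clock: 15.02
eef_pos: [496.1, -55.8, 15.6]
tool_rot: [[0.995, 0.103, -0.008], [0.103, -0.995, 0.003], [-0.007, -0.004, -1.0]]
wrist_force: [-0.5, 0.8, 0.8]
gripper_width: 70.6
grip_force: 0.0
```

>>> apply_moves(
  rows=[
    [0.1,-0.06,-0.04,0,0,0,0.8],
    [0.16,0.0165,0,0,0,0,0.8],
    [0.1,0.01,0,0,0,0,0.8],
    [0.1,0.01,0,0,0,0,0.8],
    [0.16,0.0165,0,0,0,0,0.8],
    [0.16,0.0165,0,0,0,0,0.8],
    [0.16,0.0165,0,0,0,0,0.8],
    [0.16,0.0165,0,0,0,0,0.8],
    [0.16,0.0165,0,0,0,0,0.8],
    [0.16,0.0165,0,0,0,0,0.8],
    [0.16,0.0165,0,0,0,0,0.8],
    [0,0,0,0,0,0,0.8],
  ],
)

```text
clock: 16.52
eef_pos: [578.7, -51.7, 17.5]
tool_rot: [[0.995, 0.102, 0.001], [0.102, -0.995, -0.0], [0.001, 0.0, -1.0]]
wrist_force: [-0.6, -1.1, 1.1]
gripper_width: 70.4
grip_force: 0.8
```

```bash
python3 - <<'E'
from h import *
look("e",[628,-45,.1])
E
```

```text
side [ 6.36272e+02 -4.36790e+01  1.21000e-01] err 0.132 876 fence frame [-1.01656e+02  9.77000e-01  1.90000e-02]
scene [ 6.33937e+02 -4.87180e+01  1.42000e-01] err 0.845 194 fence frame [-1.01125e+02 -2.38400e+00  4.00000e-02]
16.625 [578.7 -51.8  17.3] -1.469 [-0.6  0.5  0.8] 70.62396156764835
```

>>> apply_moves(
  rows=[
    [0.1,0.01,-0.06,0,0,0,0.8],
    [0.1,0.01,-0.04,0,0,0,0.8],
    [0.1,0.01,0,0,0,0,0.8],
    [0.1,0.01,0,0,0,0,0.8],
    [0.1,0.01,0,0,0,0,0.8],
    [0.1,0.01,0,0,0,0,0.8],
    [0.1,0.01,0,0,0,0,0.8],
    [0.1,0.01,0,0,0,0,0.8],
    [0,0,0,0,0,0,0.8],
  ],
)

```text
clock: 17.75
eef_pos: [617.7, -47.7, 11.6]
tool_rot: [[0.995, 0.101, -0.001], [0.101, -0.995, 0.0], [-0.001, -0.0, -1.0]]
wrist_force: [-2.7, 0.5, 0.4]
gripper_width: 70.4
grip_force: 1.6
```

```bash
python3 - <<'E'
from h import *
look("f",[673,-42,.1])
save("f.png",cv2.resize(np.load("last_side.npz")["im"][120:280,160:360],None,fx=4,fy=3.7,interpolation=cv2.INTER_CUBIC))
E
```

```text
side [ 6.75413e+02 -3.92900e+01  1.24000e-01] err 0.173 841 fence frame [-6.2273e+01  1.3580e+00  2.2000e-02]
scene [ 6.73509e+02 -4.34870e+01  1.61000e-01] err 0.856 189 fence frame [-6.1226e+01 -1.1900e+00  6.0000e-02]
17.85 [617.8 -47.7  11.6] -1.47 [-3.1  0.5  0.5] 70.45094242108163
```

View pics/f.png

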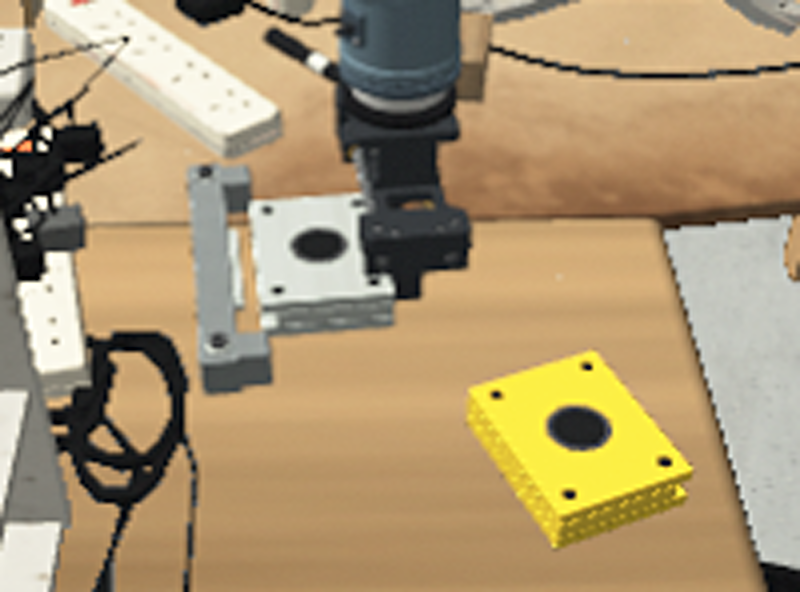

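The billet is square to the fence, with its front lip at about x=250 px and the rib at 235 px. The end face shows a line, so I'll check it close up.

```bash
python3 - <<'E'
from h import *
a=np.load("last_side.npz")["im"][160:215,205:265]; b=np.load("side0.npz")["im"][155:205,235:300]
a=cv2.resize(a,(390,380),interpolation=cv2.INTER_NEAREST);b=cv2.resize(b,(390,380),interpolation=cv2.INTER_NEAREST)
save("g.png",np.hstack([a,b]))
E
```

```text
(no output)
```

View pics/g.png

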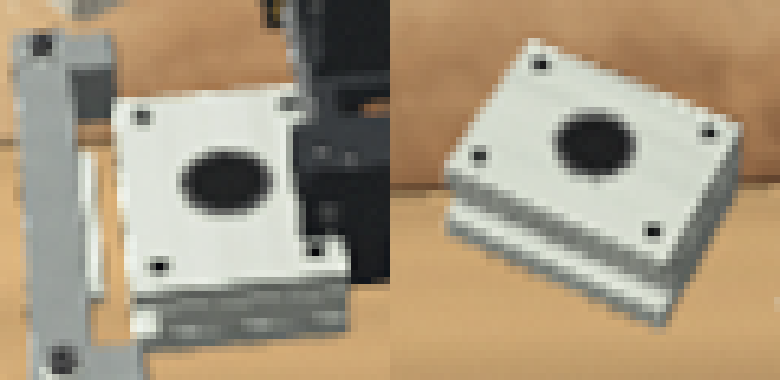

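>>> apply_moves(
  rows=[
    [0.05,0.005,0,0,0,0,0.8],
    [0.05,0.005,0,0,0,0,0.8],
    [0.05,0.005,0,0,0,0,0.8],
    [0.05,0.005,0,0,0,0,0.8],
    [0.05,0.005,0,0,0,0,0.8],
    [0.04,0.004,0,0,0,0,0.8],
  ],
)

```text
clock: 18.6
eef_pos: [631.8, -46.4, 11.6]
tool_rot: [[0.995, 0.101, -0.002], [0.101, -0.995, 0.0], [-0.002, -0.0, -1.0]]
wrist_force: [-6.2, -0.5, 3.2]
gripper_width: 70.3
grip_force: 3.1
```

>>> apply_moves(
  rows=[
    [0.02,0.002,0,0,0,0,0.8],
    [0.02,0.002,0,0,0,0,0.8],
    [0.02,0.002,0,0,0,0,0.8],
  ],
)

```text
clock: 18.98
eef_pos: [634.7, -46.1, 11.6]
tool_rot: [[0.995, 0.101, -0.002], [0.101, -0.995, 0.0], [-0.002, -0.0, -1.0]]
wrist_force: [-6.1, -0.0, 3.5]
gripper_width: 70.6
grip_force: 3.1
```

>>> apply_moves(
  rows=[
    [0.02,0.002,0,0,0,0,0.8],
    [0.02,0.002,0,0,0,0,0.8],
  ],
)

```text
clock: 19.23
eef_pos: [635.2, -46.0, 11.6]
tool_rot: [[0.995, 0.101, -0.006], [0.101, -0.995, 0.0], [-0.006, -0.001, -1.0]]
wrist_force: [-14.9, -1.9, 11.0]
gripper_width: 70.3
grip_force: 7.7
```

>>> apply_moves(
  rows=[
    [0.016,0.002,0,0,0,0,0.8],
    [0,0,0,0,0,0,0.8],
  ],
)

```text
clock: 19.48
eef_pos: [635.1, -46.0, 11.6]
tool_rot: [[0.995, 0.101, -0.007], [0.101, -0.995, -0.0], [-0.007, -0.001, -1.0]]
wrist_force: [-16.2, -2.5, 11.3]
gripper_width: 70.6
grip_force: 8.2
```

>>> apply_moves(
  rows=[
    [0.024,0.002,0,0,0,0,0.8],
    [0.024,0.002,0,0,0,0,0.8],
    [0,0,0,0,0,0,0.8],
  ],
)

```text
clock: 19.85
eef_pos: [635.2, -46.0, 11.6]
tool_rot: [[0.995, 0.101, -0.013], [0.101, -0.995, 0.0], [-0.013, -0.001, -1.0]]
wrist_force: [-26.8, -3.6, 19.8]
gripper_width: 70.5
grip_force: 13.5
```

>>> apply_moves(
  rows=[
    [-0.1,-0.01,0,0,0,0,0.8],
    [-0.3,-0.03,0,0,0,0,0.8],
    [-0.6,-0.06,0,0,0,0,0.8],
    [-0.6,-0.06,0.3,0,0,0,0.8],
    [-0.7,0,0.9,0,0,0,0.8],
    [-0.7,0,0.9,0,0,0,0.8],
    [0,0,0.9,0,0,0,0.8],
    [0,0,0,0,0,0,0.8],
  ],
)

```text
clock: 20.85
eef_pos: [494.2, -54.7, 166.4]
tool_rot: [[0.995, 0.101, 0.011], [0.101, -0.995, -0.003], [0.01, 0.005, -1.0]]
wrist_force: [-0.4, -0.1, -0.8]
gripper_width: 70.4
grip_force: 0.0
```

```bash
python3 - <<'E'
from h import *
look("h",[690,-40,.1])
for c in("screw_box","offcut"):
  for cam in("scene","side"):
    for r in imaging.cut_out(cam,c)[:1]:
        P,u,v=pts(cam,np.load(f"last_{cam}.npz")["d"],r["mask"]); print(c,cam,np.median(P,0).round())
a=np.load("last_side.npz")["im"][150:215,190:265]; b=np.load("last_scene.npz")["im"][140:200,250:335]
save("h.png",np.hstack([cv2.resize(i,(390,400),interpolation=cv2.INTER_CUBIC) for i in(a,b)]))
E
```

```text
side [ 6.91478e+02 -3.81560e+01  9.60000e-02] err 0.044 942 fence frame [-4.6175e+01  8.5100e-01 -6.0000e-03]
scene [ 6.88276e+02 -4.08750e+01  1.09000e-01] err 0.107 746 fence frame [-4.6271e+01 -8.7000e-02  8.0000e-03]
20.95 [491.6 -53.7 162.3] -1.47 [ 0.1 -0.1  0.1] 70.57198315323912
screw_box scene [538. 338.  43.]
screw_box side [551. 367.  45.]
offcut scene [ 540. -328.   45.]
```

View pics/h.png

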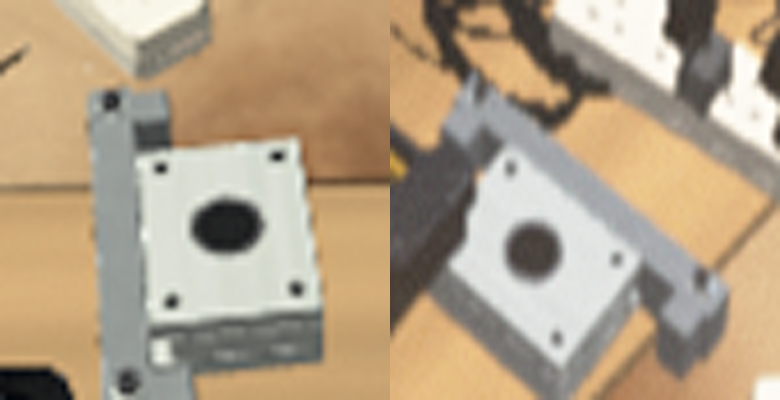

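The billet lies flat against the fence between the stops, with no visible gap in either view. The screw box and offcut haven't moved.

```bash
python3 -c "
from plant import order; print(order.close_job())"
```

```text
the job is handed in; nothing more can be done
None
```

The billet was walked round clear of the fence and pushed home flat against it, centred between the stops with the grooved side on the rib. It measured within about 0.3 mm and 0.01 rad of flush, the screw box and offcut were left where they were, and the job was handed in at about 21 s.

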